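# Open the turbidity meter for the next sample

## Robot

A 6-joint arm with a two-finger parallel gripper is mounted at the origin on a cart in front of the work surface, level with it; the furniture and walls round the work are solid. World frame = base frame: x ahead of the robot, y to its left, z up, the work surface at z = 0. Lengths are in m, angles in rad, forces in N, time in s.
With the tool pointing down it reaches from about 0.225 to 0.875 m from the base axis. Payload 3.4 kg.
Tool frame: the origin (TCP) lies between the finger pads; the fingertips stand 11 mm ahead of it and the grasp point (between the pads) lies 8 mm behind it; z points along the fingers, y is the line along which they close (so a half turn about z gives the same grasp; the last joint's range is limited). The gripper opens to 85 mm and grips with 20 to 120 N. Pads are 22 mm wide; open, the fingers measure 114 mm over their backs; the gripper's body (76 mm by 85 mm) begins 54 mm behind the grasp point. The pads swing forward as they close: fully open they stand 13 mm farther back than shut.
Start: joints at [-1.399, 0.276, 1.505, -0, 1.361, -0.121], TCP at [0.166, -0.551, 0.242] pointing down, gripper open.
Joint ranges: [-2.89, 2.89], [-0.75, 2.08], [0.22, 2.7], [-1.18, 4.32], [0.11, 2.71], [-2.7, 2.7]. Speed limits (rad/s): [2.57, 2.57, 3.14, 3.14, 3.14, 3.14].

## Interface

Orientations are given as a unit quaternion [w, x, y, z].
In Python, from rig import sensors, eyes, manip gives the robot as it stands.
- The arm moves only by the tool drive_tool, never from a script. Its argument "deltas" is a list of rows, each an object with "linear": the shift along the world's x, y, z in mm, a list of three; "twist": the turn about the world's z in degrees; "claw": the opening, from 0 (shut) to 1 (fully open). In form: [{"linear": [tx, ty, tz], "twist": twist, "claw": claw}, ...]. A call has 1 to 12 rows; each row is the pose to reach, as a shift and turn from the pose commanded when the call began; what a row does not reach only later rows make up. A row lasts 1/12 s, in which the tool goes at most 41.7 mm and 7.16 degrees, less where a joint would pass 70% of its speed; a pose out of reach is approached as far as the arm can. A call with a gripper value outside its range is refused whole. The fingers move at their own pace and stop on an object; "squeeze" is the grip in N (left out, the last holds). Time passes only in rows, so rows that repeat a pose let the fingers close. It gives the time, the measured TCP pose, the force, the opening and the grip force at its end, in the units of the state.
- sensors.get_state(): the state, without advancing time (a new reading comes with each control period).
- eyes.get_image(name): name is "side" or "top" or "wrist"; returns the picture (480x640x3 uint8, red, green, blue); there is no depth.
- eyes.camera_model(name): a dict with "intrinsics" (3x3 intrinsics, pixels), "dist" ([k1, k2, p1, p2, k3] as OpenCV has them; the pictures are not rectified), "R" (3x3) and "t" (3): a world point X has camera coordinates R X + t. Camera axes: x right, y down, z forward; pixel columns grow to the right and rows downward; lengths in m; the calibration is good to about 2 mm. A picture is of the moment at which its call begins: read the wrist's pose just before it. camera_model takes no time and is no camera call; for the wrist camera it gives the pose at the moment of the call.
- manip.sign_off(): hands the job in; it is judged then, once.
The state is a dict: "clock": time; "qpos": joint angles; "qd": joint speeds; "effort": joint torques, N m; "position": TCP position; "ee_rot": TCP orientation; "contact_force": force on the tool from outside, world axes, zero at the start; "moment": the same for the moment, N m; "width": finger opening in m; "gripper_force": force on a finger pad.
Only numpy, scipy, OpenCV 4.12 (cv2) and the standard library are available. Lean on these libraries where they do the work, as an engineer would, in place of code of your own. Each camera call takes 0.05 s, during which the arm holds its last target. There are 200 camera calls.

## Task

The reading is finished: open the bench turbidity meter so that its vial can be taken out. Press down the orange release tab with the fingertips until the dark lid springs up, let the tab come back, then push the lid over until it is fully open and stays open by itself. Work by gentle pressing and pushing only: grip and lift nothing, do not shove the meter from its place, and leave its vial and the other things on the bench undisturbed.

Things in the scene. Friction and masses are not known exactly. Their poses are not given: they have to be found in the camera images.
- meter: the turbidity meter: light grey instrument with dark base and dark lid, 170 (x) x 130 (y) x 124 mm high, 2.4 kg, standing loose on rubber feet. Origin: centre of its underside; its x points from the sloping display panel at the operator's side (x = -85 mm) to the hinge side (x = +85 mm), y to its left, z up. In front of the lid (x from -50 to -6 mm) is a deck 74 mm high; the lid sits on a block 90 mm high.
- meter_tab (a joint): release tab, rocking about a pivot 26 mm behind the pad's press point: 0 at rest, grows as the pad is pressed, stop at 0.34 rad (pad about 9 mm down). The lid is let go somewhere between 0.12 and 0.2 rad. Sprung: about 2.5 N on the pad at the release point and 3.5 N at the stop; it comes back by itself.
- tab_pad (a point): the press point on top of the ribbed orange pad, 30 mm wide (y) and 35 mm long, 92 mm above the bench at rest and 35 mm in front of the closed lid's front wall; press straight down here. The pad's hook stands between it and the lid, 9 mm in front of the lid's front wall and up to 108 mm above the bench.
- meter_lid (a joint): the lid, a hollow hood 80 x 108 x 32 mm hinged at the rear: 0 closed (held by the tab's hook), grows as it opens, stop at 1.85 rad. Released, two sprung pins lift it within a second to about 0.8 rad, where it rests. Pushed from there and let go below 1.4 rad it sinks back or stays where it is left; beyond 1.4 rad it sinks open to the stop by itself. Pushing its front edge takes 1 to 2 N.
- lid_edge (a point): middle of the lid's lower front edge (the free edge farthest from the hinge); it swings on a radius of 80 mm about lid_hinge. Pushing it from the front, towards the hinge side and upward along this arc, opens the raised lid.
- lid_hinge (a point): middle of the lid's hinge line (along the meter's y axis), at x = 80 mm, z = 92 mm in the meter's frame.
- vial: the measured vial, round clear glass with cloudy content and a black screw cap, 29 mm wide and 94 mm tall, standing loose in the meter's well; origin: centre of its underside, on the well's floor. Its cap stands 22 mm above the lid's seat, in the middle under the lid. To be left there.
- vial_seat (a point): where the vial's underside belongs: centre of the well's floor, at x = 40 mm, y = 0, z = 18 mm in the meter's frame.
- spare_vial: bystander: another such vial, 29 x 94 mm, standing on the bench left of the meter; origin at the centre of its underside.
- jar: bystander: white jar with a lime green lid, 43 x 74 mm high, left of the meter; origin at the centre of its underside.
- lab_timer: bystander: white digital timer on its stand, 43 x 70 x 65 mm; origin at the centre of its underside.
- slides: bystander: small beige card box, 54 x 84 x 31 mm; origin at the centre of its underside.

How it is judged:
By the outcome, as a careful person would: the job done as asked, in the order asked, and still so for the second after the job is handed in, with the robot touching nothing.
It also fails if it takes over 48 s, if anything falls off the work surface, if the arm or the gripper's body presses on something with over 40 N, if the wrist force passes 120 N, or if a joint passes its speed limit or range.

## Working session

There is one attempt and no reset: what is moved stays moved. The work goes in short steps, Python scripts to look and compute and a tool call to move; the robot and the scene stay as the last step left them, time stands still between calls to the robot, and variables do not carry over. Pictures are saved under pics/ and viewed, at most 10 in all, crops included, and the job is handed in when it is done.

Besides the shell and the picture viewer there is one more tool, called after "Emit:" by a JSON object that holds its "fn" and its "kwargs". drive_tool: Moves the arm, as the interface text tells. Its arguments: {"type":"object","properties":{"deltas":{"type":"array","items":{"type":"object","properties":{"linear":{"type":"array","items":{"type":"number"}},"twist":{"type":"number"},"claw":{"type":"number"}}}},"squeeze":{"type":"number"}},"required":["deltas"]}

```bash
mkdir -p pics; python3 - <<'E'
from rig import sensors, eyes
import cv2,numpy as np
for n in ["top","side"]:
    cv2.imwrite(f"pics/{n}0.png",eyes.get_image(n)[:,:,::-1])
    m=eyes.camera_model(n);print(n,np.round(-np.array(m["R"]).T@np.array(m["t"]),3),np.round(m["R"],2).tolist(),np.round(m["intrinsics"],0).tolist())
s=sensors.get_state();print(s["clock"],s["position"],s["ee_rot"],s["width"])
E
```

```text
top [ 0.278 -0.016  1.19 ] [[-0.03, -1.0, -0.0], [-0.98, 0.03, -0.19], [0.2, -0.0, -0.98]] [[530.0, 0.0, 322.0], [0.0, 530.0, 235.0], [0.0, 0.0, 1.0]]
side [ 0.474 -1.021  0.584] [[1.0, -0.03, -0.03], [-0.04, -0.43, -0.9], [0.02, 0.9, -0.43]] [[525.0, 0.0, 327.0], [0.0, 525.0, 241.0], [0.0, 0.0, 1.0]]
0.1 [ 0.16586407 -0.5500782   0.24150832] [-8.43371994e-04  9.89303575e-01  1.45868856e-01 -5.09064137e-05] 0.08537969315004494
```

View pics/top0.png

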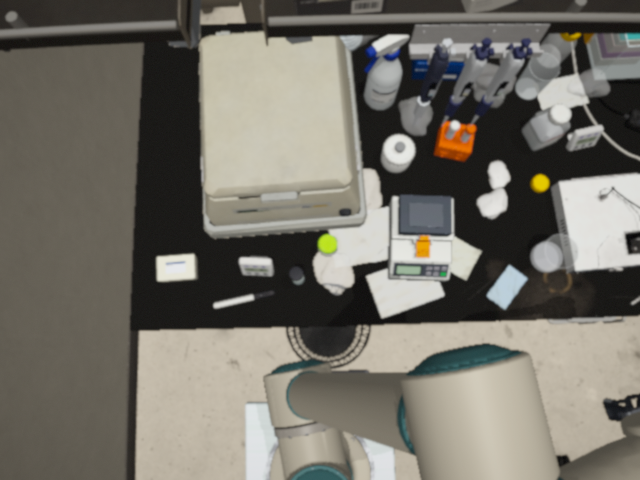

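View pics/side0.png

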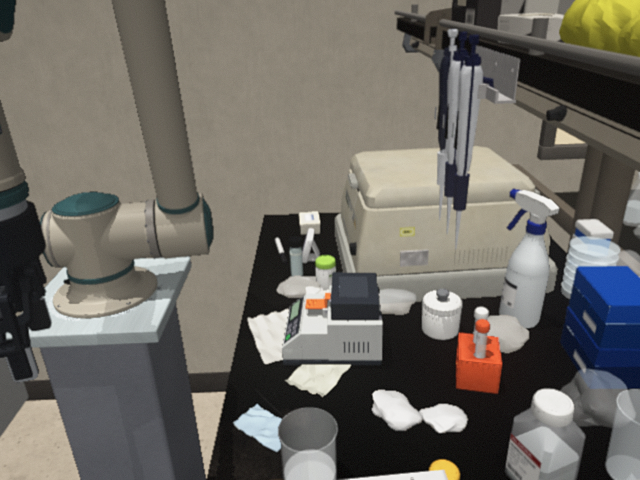

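The top view shows the meter at about (422,237), with the orange tab at (423,245) and the dark lid at (425,215). Its x axis points up in the image, away from the robot. In the side view the tab is at (318,302) and the lid at (355,295). The jar and vials are well off to the left.

```bash
cat >h.py <<'E'
import cv2,numpy as np
from rig import eyes,sensors
def ray(n,uv,m=None):
    m=m or eyes.camera_model(n);R=np.array(m["R"]);t=np.array(m["t"])
    p=cv2.undistortPoints(np.array([[uv]],float),np.array(m["intrinsics"]),np.array(m["dist"]))[0,0]
    return -R.T@t,R.T@np.array([p[0],p[1],1])
def onz(n,uv,z,m=None):
    c,d=ray(n,uv,m);return c+d*(z-c[2])/d[2]
def tri(a,b):
    (c1,d1),(c2,d2)=a,b
    s=np.linalg.lstsq(np.c_[d1,-d2],c2-c1,rcond=None)[0]
    p,q=c1+d1*s[0],c2+d2*s[1];return (p+q)/2,np.linalg.norm(p-q)
def blob(mask,x0,y0,x1,y1):
    m=np.zeros_like(mask);m[y0:y1,x0:x1]=mask[y0:y1,x0:x1]
    cs=cv2.findContours(m,cv2.RETR_EXTERNAL,cv2.CHAIN_APPROX_NONE)[0]
    return max(cs,key=cv2.contourArea)
E
python3 - <<'E'
from h import *
T=cv2.imread("pics/top0.png");S=cv2.imread("pics/side0.png")
def org(I):
    h=cv2.cvtColor(I,cv2.COLOR_BGR2HSV);return cv2.inRange(h,(5,150,120),(25,255,255))
ot=blob(org(T),400,225,450,265);os_=blob(org(S),295,285,345,320)
for c,n in((ot,"top"),(os_,"side")):
    print(n,cv2.boundingRect(c),cv2.minAreaRect(c)); 
# lid top rect, z .124
hs=cv2.cvtColor(T,cv2.COLOR_BGR2HSV)
l=blob(cv2.inRange(T,(0,0,0),(110,110,110)),394,196,455,235)
r=cv2.minAreaRect(l);print(r)
P=np.array([onz("top",p,.124) for p in cv2.boxPoints(r)]);print("lid",P.round(3).tolist(),P.mean(0).round(4))
x,y,w,h=cv2.boundingRect(ot)
for z in(.092,.1):
  P=np.array([onz("top",p,z)for p in cv2.boxPoints(cv2.minAreaRect(ot))]);print("tab",P.round(3).tolist(),P.mean(0).round(4))
cv2.imwrite("pics/crop.png",np.hstack([cv2.resize(T[185:290,380:465],(400,494),interpolation=2),cv2.resize(S[265:370,275:390],(400,494),interpolation=2)]))
E
```

```text
top (417, 236, 13, 21) ((423.0, 246.0), (20.0, 12.0), 90.0)
side (306, 293, 25, 16) ((318.6573181152344, 302.2841491699219), (12.346619606018066, 27.014404296875), 69.775146484375)
((426.0, 215.0), (55.99999237060547, 37.99999237060547), -0.0)
lid [[0.489, -0.172, 0.124], [0.569, -0.177, 0.124], [0.567, -0.294, 0.124], [0.486, -0.288, 0.124]] [ 0.5276 -0.2328  0.124 ]
tab [[0.49, -0.217, 0.092], [0.489, -0.243, 0.092], [0.446, -0.24, 0.092], [0.447, -0.215, 0.092]] [ 0.468  -0.2286  0.092 ]
tab [[0.488, -0.216, 0.1], [0.487, -0.241, 0.1], [0.445, -0.238, 0.1], [0.446, -0.213, 0.1]] [ 0.4666 -0.227   0.1   ]
```

View pics/crop.png

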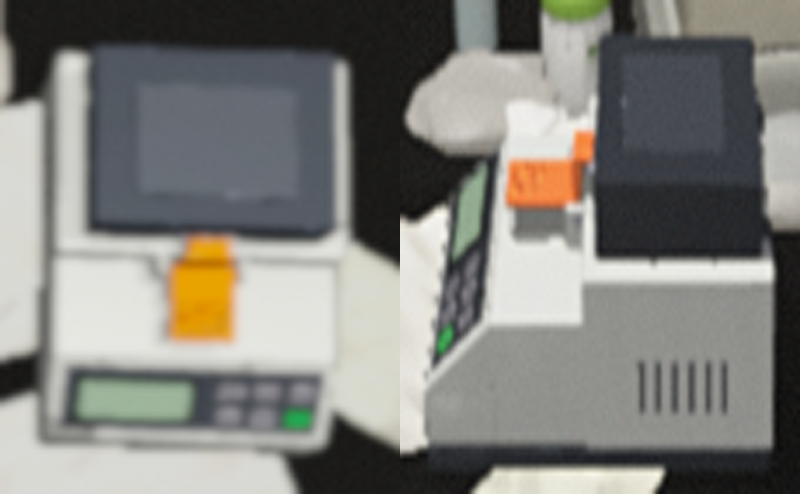

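The crop shows the pad's wide part at about (423,249) in the top view, and the lid's front edge at row 234. That puts the press point near (0.46, -0.228), with a meter yaw of about -3°. I'll approach with the fingers shut.

Emit:
{"fn": "drive_tool", "kwargs": {"deltas": [{"linear":[30,35,0],"twist":-2,"claw":0},{"linear":[60,65,-5],"twist":-4,"claw":0},{"linear":[85,95,-10],"twist":-6,"claw":0},{"linear":[110,123,-15],"twist":-8,"claw":0},{"linear":[135,150,-20],"twist":-10,"claw":0},{"linear":[160,178,-25],"twist":-12,"claw":0},{"linear":[185,206,-30],"twist":-14,"claw":0},{"linear":[210,234,-40],"twist":-16,"claw":0},{"linear":[235,262,-50],"twist":-18,"claw":0},{"linear":[260,290,-60],"twist":-20,"claw":0},{"linear":[280,312,-70],"twist":-20,"claw":0},{"linear":[290,322,-70],"twist":-20,"claw":0}]}}

```text
clock: 1.1
position: [0.4565, -0.2246, 0.1701]
ee_rot: [-0.002, 1.0, -0.027, -0.001]
contact_force: [0.2, 0.7, 0.3]
width: 0.0002
gripper_force: 0.0
```

Emit:
{"fn": "drive_tool", "kwargs": {"deltas": [{"linear":[0,0,0],"twist":0,"claw":0},{"linear":[0,0,0],"twist":0,"claw":0}]}}

```text
clock: 1.27
position: [0.456, -0.228, 0.1719]
ee_rot: [0.0, 1.0, -0.027, -0.001]
contact_force: [-0.1, -0.7, -0.9]
width: -0.0002
gripper_force: 0.0
```

```bash
python3 - <<'E'
from h import *
m=eyes.camera_model("wrist");I=eyes.get_image("wrist")[:,:,::-1]
cv2.imwrite("pics/w1.png",I)
h=cv2.cvtColor(I,cv2.COLOR_BGR2HSV)
c=blob(cv2.inRange(h,(5,150,120),(25,255,255)),0,0,640,480)
r=cv2.minAreaRect(c);print(r,cv2.boundingRect(c))
for p in cv2.boxPoints(r): print(p,onz("wrist",p,.092,m).round(4))
s=sensors.get_state();print(s["clock"],s["position"],s["ee_rot"],s["width"],s["contact_force"])
np.save("m1.npy",m,allow_pickle=True)
E
```

```text
((318.0, 242.5), (67.0, 52.0), 90.0) (292, 209, 53, 68)
[292. 209.] [ 0.4861 -0.2169  0.092 ]
[344. 209.] [ 0.4846 -0.2451  0.092 ]
[344. 276.] [ 0.4456 -0.2439  0.092 ]
[292. 276.] [ 0.4472 -0.2141  0.092 ]
1.3167 [ 0.45570589 -0.22871721  0.17217098] [ 2.33846330e-04  9.99616862e-01 -2.76751160e-02 -4.02636250e-04] 0.00028778248536553253 [-0.22620701 -0.05188401  0.13987596]
```

View pics/w1.png

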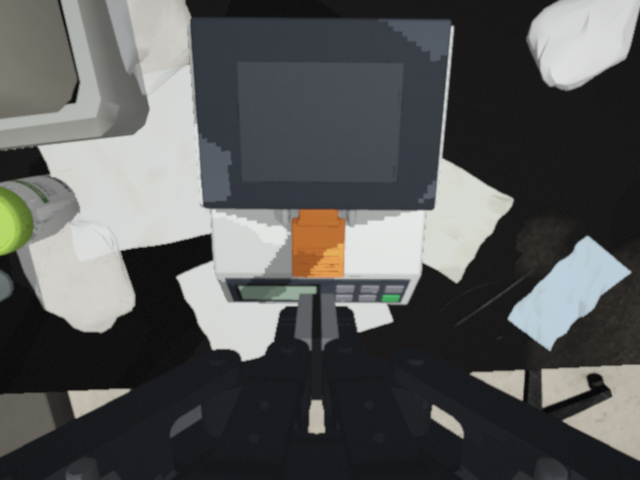

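The wrist view shows the pad from column 292 to 344, its near end at row 276 and the lid's front at row 208. The tool is aligned in yaw. The press point is near (0.462, -0.229), so I'll go just above it and press in steps.

Emit:
{"fn": "drive_tool", "kwargs": {"deltas": [{"linear":[3,0,-15],"twist":0,"claw":0},{"linear":[6,0,-30],"twist":0,"claw":0},{"linear":[6,0,-45],"twist":0,"claw":0},{"linear":[6,0,-55],"twist":0,"claw":0},{"linear":[6,0,-62],"twist":0,"claw":0},{"linear":[6,0,-62],"twist":0,"claw":0}]}}

```text
clock: 1.82
position: [0.4606, -0.2288, 0.1091]
ee_rot: [-0.001, 1.0, -0.029, -0.001]
contact_force: [-0.5, 0.0, 1.2]
width: -0.0005
gripper_force: 0.0
```

Emit:
{"fn": "drive_tool", "kwargs": {"deltas": [{"linear":[0,0,-2],"twist":0,"claw":0},{"linear":[0,0,-4],"twist":0,"claw":0},{"linear":[0,0,-6],"twist":0,"claw":0},{"linear":[0,0,-8],"twist":0,"claw":0},{"linear":[0,0,-8],"twist":0,"claw":0},{"linear":[0,0,-8],"twist":0,"claw":0}]}}

```text
clock: 2.32
position: [0.4623, -0.2288, 0.1027]
ee_rot: [0.0, 1.0, -0.028, 0.0]
contact_force: [0.2, -0.7, 1.0]
width: -0.0002
gripper_force: 0.4
```

Emit:
{"fn": "drive_tool", "kwargs": {"deltas": [{"linear":[0,0,-1],"twist":0,"claw":0},{"linear":[0,0,-2],"twist":0,"claw":0},{"linear":[0,0,-3],"twist":0,"claw":0},{"linear":[0,0,-3],"twist":0,"claw":0},{"linear":[0,0,-3],"twist":0,"claw":0}]}}

```text
clock: 2.73
position: [0.4618, -0.2287, 0.0999]
ee_rot: [0.0, 1.0, -0.028, -0.0]
contact_force: [-1.5, -0.1, 6.1]
width: -0.0002
gripper_force: 3.1
```

```bash
python3 - <<'E'
from h import *
I=eyes.get_image("side")[:,:,::-1]
cv2.imwrite("pics/s2.png",cv2.resize(I[180:380,240:440],(600,600),interpolation=2))
s=sensors.get_state();print(s["position"],s["contact_force"])
E
```

```text
[ 0.46180752 -0.2287499   0.09991358] [-2.47277421 -0.39121303  6.2141661 ]
```

View pics/s2.png

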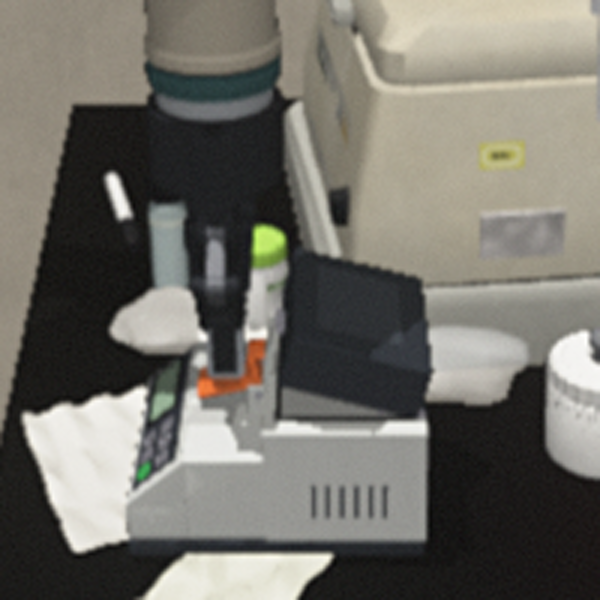

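The lid has been let go and is rising: its front edge is tilted up at (285,345) in the crop, and the tab is pressed. I'll let it finish and then raise the tool straight up so the tab comes back.

Emit:
{"fn": "drive_tool", "kwargs": {"deltas": [{"linear":[0,0,0],"twist":0,"claw":0},{"linear":[0,0,0],"twist":0,"claw":0},{"linear":[0,0,0],"twist":0,"claw":0},{"linear":[0,0,0],"twist":0,"claw":0},{"linear":[0,0,0],"twist":0,"claw":0},{"linear":[0,0,4],"twist":0,"claw":0},{"linear":[0,0,10],"twist":0,"claw":0},{"linear":[0,0,22],"twist":0,"claw":0},{"linear":[0,0,35],"twist":0,"claw":0},{"linear":[0,0,48],"twist":0,"claw":0},{"linear":[0,0,48],"twist":0,"claw":0},{"linear":[0,0,48],"twist":0,"claw":0}]}}

```text
clock: 3.78
position: [0.4623, -0.2286, 0.1478]
ee_rot: [0.0, 1.0, -0.028, 0.001]
contact_force: [0.3, -0.4, -0.5]
width: -0.0001
gripper_force: 0.0
```

```bash
python3 - <<'E'
from h import *
I=eyes.get_image("side")[:,:,::-1]
cv2.imwrite("pics/s3.png",cv2.resize(I[180:380,240:440],(600,600),interpolation=2))
s=sensors.get_state();print(s["position"],s["contact_force"])
E
```

```text
[ 0.46175191 -0.22829536  0.14705891] [-0.32931903  0.29548973 -0.04096614]
```

View pics/s3.png

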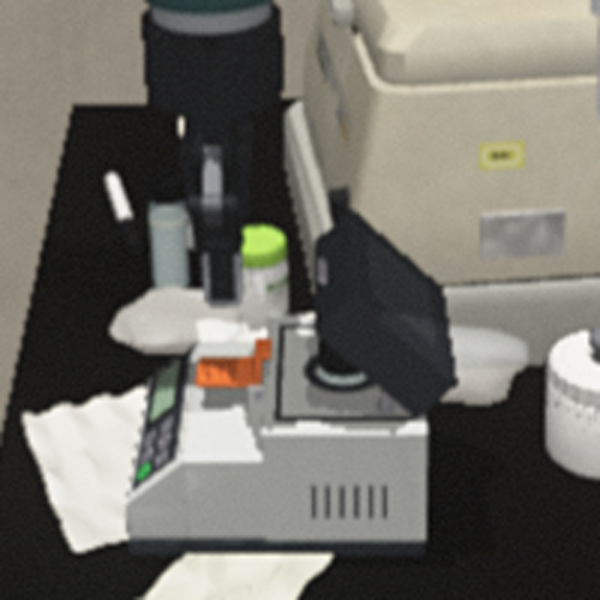

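The lid now stands at about 0.8 rad, with its edge at (325,240) in the crop, and the tab is back. The vial is in its well. I'll push the edge along its arc toward +x, with the fingertips above the vial cap.

Emit:
{"fn": "drive_tool", "kwargs": {"deltas": [{"linear":[10,-1,0],"twist":0,"claw":0},{"linear":[22,-1,0],"twist":0,"claw":0},{"linear":[34,-2,0],"twist":0,"claw":0},{"linear":[40,-2,0],"twist":0,"claw":0},{"linear":[45,-3,1],"twist":0,"claw":0},{"linear":[50,-3,3],"twist":0,"claw":0},{"linear":[55,-3,5],"twist":0,"claw":0},{"linear":[60,-3,8],"twist":0,"claw":0},{"linear":[65,-4,11],"twist":0,"claw":0},{"linear":[70,-4,13],"twist":0,"claw":0},{"linear":[70,-4,13],"twist":0,"claw":0}]}}

```text
clock: 4.75
position: [0.5338, -0.233, 0.1611]
ee_rot: [0.001, 1.0, -0.028, 0.001]
contact_force: [0.1, 0.1, -0.0]
width: -0.0002
gripper_force: 0.0
```

Emit:
{"fn": "drive_tool", "kwargs": {"deltas": [{"linear":[5,0,1],"twist":0,"claw":0},{"linear":[10,-1,2],"twist":0,"claw":0},{"linear":[15,-1,3],"twist":0,"claw":0},{"linear":[20,-1,4],"twist":0,"claw":0},{"linear":[25,-1,5],"twist":0,"claw":0},{"linear":[30,-2,5],"twist":0,"claw":0},{"linear":[32,-2,5],"twist":0,"claw":0},{"linear":[32,-2,5],"twist":0,"claw":0}]}}

```text
clock: 5.42
position: [0.5647, -0.2347, 0.1652]
ee_rot: [0.0, 1.0, -0.028, 0.0]
contact_force: [-0.3, -0.6, 0.9]
width: 0.0001
gripper_force: 0.0
```

```bash
python3 - <<'E'
from h import *
I=eyes.get_image("side")[:,:,::-1]
cv2.imwrite("pics/s4.png",cv2.resize(I[180:380,240:440],(600,600),interpolation=2))
s=sensors.get_state();print(s["position"],s["contact_force"])
E
```

```text
[ 0.56418694 -0.23456466  0.1651842 ] [ 0.15277702 -0.9509612  -0.48778223]
```

View pics/s4.png

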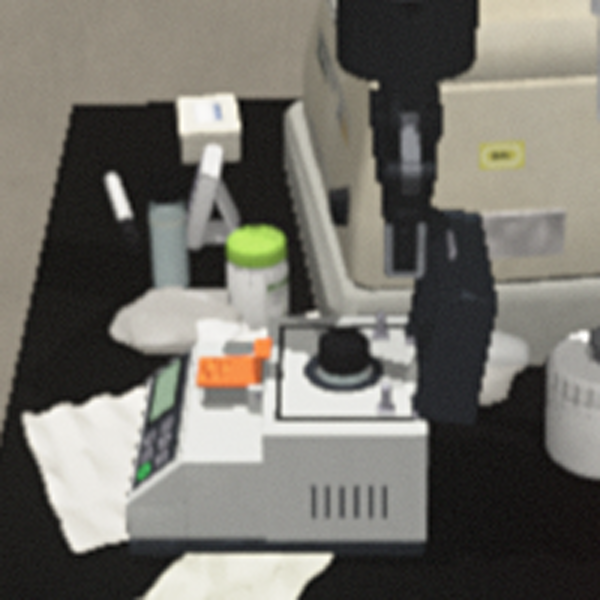

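The lid is near vertical at about 1.5 rad (top edge at (440,215)) and the vial is untouched. I'll nudge it a little further, back off clear and check that it stays.

Emit:
{"fn": "drive_tool", "kwargs": {"deltas": [{"linear":[5,0,0],"twist":0,"claw":0},{"linear":[10,-1,0],"twist":0,"claw":0},{"linear":[14,-1,0],"twist":0,"claw":0},{"linear":[14,-1,0],"twist":0,"claw":0},{"linear":[4,-1,0],"twist":0,"claw":0},{"linear":[-10,0,0],"twist":0,"claw":0},{"linear":[-35,2,5],"twist":0,"claw":0},{"linear":[-65,3,15],"twist":0,"claw":0},{"linear":[-95,5,35],"twist":0,"claw":0},{"linear":[-125,7,60],"twist":0,"claw":0},{"linear":[-155,9,80],"twist":0,"claw":0},{"linear":[-170,9,90],"twist":0,"claw":0}]}}

```text
clock: 6.47
position: [0.3904, -0.2248, 0.2576]
ee_rot: [0.001, 1.0, -0.028, 0.0]
contact_force: [-0.6, 0.1, -0.4]
width: -0.0001
gripper_force: 0.0
```

Emit:
{"fn": "drive_tool", "kwargs": {"deltas": [{"linear":[0,0,0],"twist":0,"claw":0},{"linear":[0,0,0],"twist":0,"claw":0},{"linear":[0,0,0],"twist":0,"claw":0},{"linear":[0,0,0],"twist":0,"claw":0},{"linear":[0,0,0],"twist":0,"claw":0},{"linear":[0,0,0],"twist":0,"claw":0},{"linear":[0,0,0],"twist":0,"claw":0},{"linear":[0,0,0],"twist":0,"claw":0},{"linear":[0,0,0],"twist":0,"claw":0},{"linear":[0,0,0],"twist":0,"claw":0},{"linear":[0,0,0],"twist":0,"claw":0},{"linear":[0,0,0],"twist":0,"claw":0}]}}

```text
clock: 7.47
position: [0.394, -0.2256, 0.2554]
ee_rot: [0.0, 1.0, -0.028, 0.0]
contact_force: [-0.2, 0.8, 0.0]
width: -0.0002
gripper_force: 0.0
```

```bash
python3 - <<'E'
from h import *
I=eyes.get_image("side")[:,:,::-1]
cv2.imwrite("pics/s5.png",cv2.resize(I[180:380,240:440],(600,600),interpolation=2))
s=sensors.get_state();print(s["clock"],s["position"],s["contact_force"])
E
```

```text
7.5167 [ 0.39395765 -0.22559099  0.25537705] [-0.08811257  0.51855854  0.41509006]
```

View pics/s5.png

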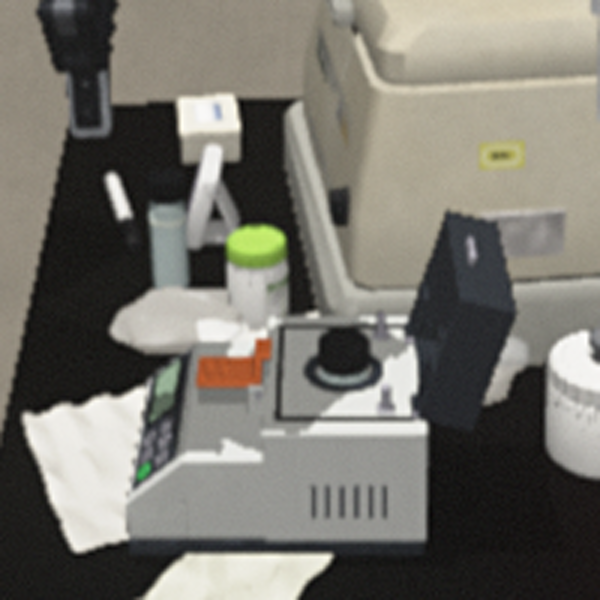

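The lid leans back past vertical by itself (edge at (455,215)), the tab is at rest, and the vial and meter haven't moved. I'll wait one more second for it to settle, then hand in.

Emit:
{"fn": "drive_tool", "kwargs": {"deltas": [{"linear":[0,0,0],"twist":0,"claw":0},{"linear":[0,0,0],"twist":0,"claw":0},{"linear":[0,0,0],"twist":0,"claw":0},{"linear":[0,0,0],"twist":0,"claw":0},{"linear":[0,0,0],"twist":0,"claw":0},{"linear":[0,0,0],"twist":0,"claw":0},{"linear":[0,0,0],"twist":0,"claw":0},{"linear":[0,0,0],"twist":0,"claw":0},{"linear":[0,0,0],"twist":0,"claw":0},{"linear":[0,0,0],"twist":0,"claw":0},{"linear":[0,0,0],"twist":0,"claw":0},{"linear":[0,0,0],"twist":0,"claw":0}]}}

```text
clock: 8.52
position: [0.394, -0.2256, 0.2553]
ee_rot: [0.0, 1.0, -0.028, 0.0]
contact_force: [0.1, 0.1, 0.2]
width: -0.0001
gripper_force: 0.0
```

```bash
python3 - <<'E'
from h import *
I=eyes.get_image("side")[:,:,::-1]
a=cv2.resize(I[180:380,240:440],(600,600),interpolation=2)
print(np.abs(a.astype(int)-cv2.imread("pics/s5.png"))[180:450,380:560].mean())
from rig import manip
print(manip.sign_off())
E
```

```text
1.5071467764060356
the job is handed in; nothing more can be done
None
```

The meter is open and the job is handed in: I pressed the tab and it came back, the lid stands open past vertical by itself with the robot clear, and the vial, meter and bench items look undisturbed in the side view (about 8.5 s used).

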